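# Load the scanned fans into the test rack in scan order

### The job

The four fans in the incoming rack were scanned in order, starting at the rack's orange end block. Move all four to the empty test rack in that same order counted from its own orange-topped controller: the fan nearest the incoming rack's orange block goes into the bay next to the controller, the second into the second bay, and so on. Keep the fans upright, set each down in its bay without dropping it, and leave them standing square in their bays.

Things in the scene. Friction and masses are not known exactly. Their poses are not given: they have to be found in the camera images.
- in_rack: incoming rack, on the left or right half of the table: two aluminium rails along its y, carrying four dark nests centred at y = -90 (place 1), -30, 30, 90 mm, x = 0. At its -y end, next to place 1, is a solid orange end block (106 x 46 mm, 30 high, at y = -151) with a small clear cup on it. Origin: middle of the row, at table height. x away from the robot, turned up to 0.2 rad.
- test_rack: empty test rack: grey base, four dark bays centred at y = 90 (bay 1), 30, -30, -90 mm, x = 0; bay floor 28 mm above the table, inside 96 (x) by 41 mm (y), rims 3 thick, 12 high. At its +y end, next to bay 1: orange-topped controller, 56 mm wide at y = 154, 70 high. Socket strip 51 high at x = 65 to 91. Origin: middle of the row, table height. x away from the robot, turned up to 0.2 rad.
- fan_blue: cooling fan with a blue plug and hub label: black, 80 x 80 mm, 25 thick, 70 to 140 g, standing on edge in a nest of the incoming rack, nearly square to it, 60 mm from its neighbours (centres). Plug 20 x 18 mm, 12 high, on the top edge, 26 mm to +x. Grip across the thickness. Origin: centre of the underside, 28 mm above the table; x along the 80 mm edge, y across the thickness, z up.
- fan_white: cooling fan with a white plug and hub label: black, 80 x 80 mm, 25 thick, 70 to 140 g, standing on edge in a nest of the incoming rack, nearly square to it, 60 mm from its neighbours (centres). Plug 20 x 18 mm, 12 high, on the top edge, 26 mm to +x. Grip across the thickness. Origin: centre of the underside, 28 mm above the table; x along the 80 mm edge, y across the thickness, z up.
- fan_red: cooling fan with a red plug and hub label: black, 80 x 80 mm, 25 thick, 70 to 140 g, standing on edge in a nest of the incoming rack, nearly square to it, 60 mm from its neighbours (centres). Plug 20 x 18 mm, 12 high, on the top edge, 26 mm to +x. Grip across the thickness. Origin: centre of the underside, 28 mm above the table; x along the 80 mm edge, y across the thickness, z up.
- fan_yellow: cooling fan with a yellow plug and hub label: black, 80 x 80 mm, 25 thick, 70 to 140 g, standing on edge in a nest of the incoming rack, nearly square to it, 60 mm from its neighbours (centres). Plug 20 x 18 mm, 12 high, on the top edge, 26 mm to +x. Grip across the thickness. Origin: centre of the underside, 28 mm above the table; x along the 80 mm edge, y across the thickness, z up.
- nest_blue: the fixed nest of the incoming rack in which the blue fan stands at the start, so it marks that fan's starting place (the nests look alike): dark grey tray 102 x 47 mm, inside 96 (x) by 41 mm (y), floor 4 mm thick, rims 3 mm thick rising 12 mm above the floor. Origin: centre of its underside, 24 mm above the table; axes parallel to the rack's.
- nest_white: the fixed nest of the incoming rack in which the white fan stands at the start, so it marks that fan's starting place (the nests look alike): dark grey tray 102 x 47 mm, inside 96 (x) by 41 mm (y), floor 4 mm thick, rims 3 mm thick rising 12 mm above the floor. Origin: centre of its underside, 24 mm above the table; axes parallel to the rack's.
- nest_red: the fixed nest of the incoming rack in which the red fan stands at the start, so it marks that fan's starting place (the nests look alike): dark grey tray 102 x 47 mm, inside 96 (x) by 41 mm (y), floor 4 mm thick, rims 3 mm thick rising 12 mm above the floor. Origin: centre of its underside, 24 mm above the table; axes parallel to the rack's.
- nest_yellow: the fixed nest of the incoming rack in which the yellow fan stands at the start, so it marks that fan's starting place (the nests look alike): dark grey tray 102 x 47 mm, inside 96 (x) by 41 mm (y), floor 4 mm thick, rims 3 mm thick rising 12 mm above the floor. Origin: centre of its underside, 24 mm above the table; axes parallel to the rack's.
There are look-alikes about, which are no part of the job. What is shaped like the fan_white but green or pink is not meant.

How it is judged:
At the end, for the whole second after the job is handed in: Each fan stands released and at rest in the test bay whose number from the controller equals its starting place's number from the orange block: within 12 mm of the bay centre along x and y, within 4 mm of the bay floor, upright within 0.08 rad, square within 0.25 rad; plug at either end (((y of nest_blue in the frame of in_rack between -0.11 and -0.07 m and y of fan_blue in the frame of test_rack between 0.078 and 0.102 m) or (y of nest_blue in the frame of in_rack between -0.05 and -0.01 m and y of fan_blue in the frame of test_rack between 0.018 and 0.042 m) or (y of nest_blue in the frame of in_rack between 0.01 and 0.05 m and y of fan_blue in the frame of test_rack between -0.042 and -0.018 m) or (y of nest_blue in the frame of in_rack between 0.07 and 0.11 m and y of fan_blue in the frame of test_rack between -0.102 and -0.078 m)) and x of fan_blue in the frame of test_rack between -0.012 and 0.012 m and z of fan_blue in the frame of test_rack between 0.024 and 0.032 m and angle between each of fan_blue, fan_white, fan_red, fan_yellow's own z axis and vertical below 0.08 rad and angle between the x axis of each of fan_blue, fan_white, fan_red, fan_yellow and the x axis of test_rack, either way round below 0.25 rad and linear speed of each of fan_blue, fan_white, fan_red, fan_yellow below 0.02 m/s and angular speed of each of fan_blue, fan_white, fan_red, fan_yellow below 0.2 rad/s and ((y of nest_white in the frame of in_rack between -0.11 and -0.07 m and y of fan_white in the frame of test_rack between 0.078 and 0.102 m) or (y of nest_white in the frame of in_rack between -0.05 and -0.01 m and y of fan_white in the frame of test_rack between 0.018 and 0.042 m) or (y of nest_white in the frame of in_rack between 0.01 and 0.05 m and y of fan_white in the frame of test_rack between -0.042 and -0.018 m) or (y of nest_white in the frame of in_rack between 0.07 and 0.11 m and y of fan_white in the frame of test_rack between -0.102 and -0.078 m)) and x of fan_white in the frame of test_rack between -0.012 and 0.012 m and z of fan_white in the frame of test_rack between 0.024 and 0.032 m and ((y of nest_red in the frame of in_rack between -0.11 and -0.07 m and y of fan_red in the frame of test_rack between 0.078 and 0.102 m) or (y of nest_red in the frame of in_rack between -0.05 and -0.01 m and y of fan_red in the frame of test_rack between 0.018 and 0.042 m) or (y of nest_red in the frame of in_rack between 0.01 and 0.05 m and y of fan_red in the frame of test_rack between -0.042 and -0.018 m) or (y of nest_red in the frame of in_rack between 0.07 and 0.11 m and y of fan_red in the frame of test_rack between -0.102 and -0.078 m)) and x of fan_red in the frame of test_rack between -0.012 and 0.012 m and z of fan_red in the frame of test_rack between 0.024 and 0.032 m and ((y of nest_yellow in the frame of in_rack between -0.11 and -0.07 m and y of fan_yellow in the frame of test_rack between 0.078 and 0.102 m) or (y of nest_yellow in the frame of in_rack between -0.05 and -0.01 m and y of fan_yellow in the frame of test_rack between 0.018 and 0.042 m) or (y of nest_yellow in the frame of in_rack between 0.01 and 0.05 m and y of fan_yellow in the frame of test_rack between -0.042 and -0.018 m) or (y of nest_yellow in the frame of in_rack between 0.07 and 0.11 m and y of fan_yellow in the frame of test_rack between -0.102 and -0.078 m)) and x of fan_yellow in the frame of test_rack between -0.012 and 0.012 m and z of fan_yellow in the frame of test_rack between 0.024 and 0.032 m); the robot touches nothing.
It fails at once if a fan is tipped over (over 0.6 rad) (angle between any of fan_blue, fan_white, fan_red, fan_yellow's own z axis and vertical above 0.6 rad).
It fails at once if a fan is dropped or thrown (moves free of the fingers at over 0.8 m/s, as after a fall of about 35 mm) ((contact force between fan_blue and the fingers below 0.05 N and linear speed of fan_blue above 0.8 m/s) or (contact force between fan_white and the fingers below 0.05 N and linear speed of fan_white above 0.8 m/s) or (contact force between fan_red and the fingers below 0.05 N and linear speed of fan_red above 0.8 m/s) or (contact force between fan_yellow and the fingers below 0.05 N and linear speed of fan_yellow above 0.8 m/s)).
It also fails if it takes over 115 s, if anything falls off the work surface, if the arm or the gripper's body presses on something with over 40 N, if the wrist force passes 120 N, or if a joint passes its speed limit or range.

### The arm

A 7-joint arm with a two-finger parallel gripper is mounted at the origin on the work surface. World frame = base frame: x ahead of the robot, y to its left, z up, the work surface at z = 0. Lengths are in m, angles in rad, forces in N, time in s.
With the tool pointing down it reaches from about 0.425 to 0.975 m from the base axis. Payload 16.7 kg.
Tool frame: the origin (TCP) lies on the mounting face of the last link; the fingertips stand 173 mm ahead of it and the grasp point (between the pads) lies 155 mm ahead of it; z points along the fingers, y is the line along which they close (so a half turn about z gives the same grasp; the last joint's range is limited). The gripper opens to 85 mm and grips with 20 to 120 N. Pads are 22 mm wide; open, the fingers measure 114 mm over their backs; the gripper's body (76 mm by 85 mm) begins 54 mm behind the grasp point. The pads swing forward as they close: fully open they stand 13 mm farther back than shut.
Start: joints at [1.046, 0.426, 0.074, 1.606, -0.034, 1.111, -0.067], TCP at [0.247, -0.628, 0.405] pointing down, gripper open.
Joint ranges: [-2.85, 2.85], [-0.5, 2.14], [-1.23, 1.37], [0.21, 2.46], [-1.02, 4.16], [0.16, 2.05], [-2.73, 2.73]. Speed limits (rad/s): [1.89, 1.89, 2.39, 2.39, 3.01, 3.01, 3.01].

### API

Orientations are given as a unit quaternion [w, x, y, z].
In Python, from bench import robot gives the robot as it stands.
- The arm moves only by the tool step_arm, never from a script. Its argument "targets" is a list of rows, each a list of 5 numbers: the shift along the tool's x, y, z in normalised numbers (1 is 80 cm), then the turn about the tool's z in a scale on which 1.0 is 60 degrees, then the closure, from 0 (fully open) to 1 (shut). In form: [[x, y, z, yaw, hand], ...]. A call has 1 to 5 rows; each row is the pose to reach, as a shift and turn from the pose commanded when the call began, along the tool's axes at that moment; what a row does not reach only later rows make up. A row lasts 1/12 s, in which the tool goes at most 41.7 mm and 7.16 degrees, less where a joint would pass 70% of its speed; a pose out of reach is approached as far as the arm can. A call with a gripper value outside its range is refused whole. The fingers move at their own pace and stop on an object; the grip force is fixed at half the most. Time passes only in rows, so rows that repeat a pose let the fingers close. It gives the time, the measured TCP pose, the force, the opening and the grip force at its end, in the units of the state.
- robot.get_state(): the state, without advancing time (a new reading comes with each control period).
- robot.grab_frame(name): name is "scene" or "top"; returns the picture (400x640x3 uint8, red, green, blue); there is no depth.
- robot.calibration(name): a dict with "fovy" (degrees; the focal length in pixels is half the picture's height over the tangent of half this angle, whatever the lens; pixels are square), "cx", "cy" (the principal point, pixels), "T" (4x4, takes a point from camera to world coordinates). Camera axes: x right, y down, z forward; pixel columns grow to the right and rows downward; lengths in m; the calibration is good to about 2 mm. A picture is of the moment at which its call begins. calibration takes no time and is no camera call.
- robot.sign_off(): hands the job in; it is judged then, once.
Trained networks look in the newest picture that a camera, given by its name, has taken for a name from the list of things; names that differ only in an ending like _2 or _b are one class to them, and where a whole thing is asked for, a point or a joint stands for the part that bears it (a point fixed in the world has none). Each returns a list of dicts, best first, with "confidence" (0 to 1); they miss things now and then, are a little off and sometimes report something else, mostly with a low value. They report only what shows in the picture. A call takes as long as a camera call. They do not tell look-alikes from the thing itself.
- robot.look_for(camera, label): "centre" ([x, y, z] in m, in world coordinates, good to about 4 mm: the middle of the surface that is visible of it).
The state is a dict: "t": time; "q": joint angles; "joint_vel": joint speeds; "tau": joint torques, N m; "position": TCP position; "tcp_rot": TCP orientation; "force": force on the tool from outside, world axes, zero at the start; "moment": the same for the moment, N m; "grip_width": finger opening in m; "grip_force": force on a finger pad.
Only numpy, scipy, OpenCV 4.12 (cv2) and the standard library are available. Lean on these libraries where they do the work, as an engineer would, in place of code of your own. Each camera call takes 0.05 s, during which the arm holds its last target. There are 200 camera calls.

## Working session

There is one attempt and no reset: what is moved stays moved. The work goes in short steps, Python scripts to look and compute and a tool call to move; the robot and the scene stay as the last step left them, time stands still between calls to the robot, and variables do not carry over. Pictures are saved under pics/ and viewed, at most 14 in all, crops included, and the job is handed in when it is done.

Besides the shell and the picture viewer there is one more tool, called after "Call:" as name(argument=value, ...), one argument or row to a line, values as JSON. step_arm: Moves the arm, as the interface text tells. Its arguments: {"type":"object","properties":{"targets":{"type":"array"}},"required":["targets"]}

```bash
mkdir -p pics; cat > h.py <<'E'
import numpy as np, cv2
from bench import robot
def snap(n,f):
    im=robot.grab_frame(n); cv2.imwrite('pics/'+f,cv2.cvtColor(im,cv2.COLOR_RGB2BGR)); return im
def cam(n):
    c=robot.calibration(n); f=200/np.tan(np.radians(c['fovy'])/2); return c,f,np.array(c['T'])
def proj(n,p):
    c,f,T=cam(n); q=np.linalg.inv(T)@np.r_[p,1]; return np.array([c['cx']+f*q[0]/q[2],c['cy']+f*q[1]/q[2]])
def ray(n,u,v,z):
    c,f,T=cam(n); d=T[:3,:3]@np.array([(u-c['cx'])/f,(v-c['cy'])/f,1]); o=T[:3,3]; return o+d*(z-o[2])/d[2]
E
python3 - <<'E'
from h import *
np.set_printoptions(precision=4,suppress=True)
for n in('scene','top'):
    snap(n,n+'0.png'); print(n,robot.calibration(n))
    for l in('in_rack','test_rack','fan_blue','fan_white','fan_red','fan_yellow','nest_blue'):
        for d in robot.look_for(n,l)[:5]: print(l,np.round(d['centre'],3),round(d['confidence'],2),np.round(proj(n,d['centre'])))
s=robot.get_state();print(s)
E
```

```text
scene {'fovy': 49.07159553843014, 'cx': 315.5051082619453, 'cy': 203.14736854858515, 'T': array([[-0.5535,  0.4839, -0.6779,  1.2063],
       [ 0.8327,  0.3375, -0.439 ,  0.4582],
       [ 0.0163, -0.8075, -0.5897,  0.6712],
       [ 0.    ,  0.    ,  0.    ,  1.    ]])}
in_rack [0.567 0.227 0.024] 0.7 [388. 268.]
test_rack [ 0.518 -0.172  0.03 ] 0.57 [255. 192.]
fan_blue [0.571 0.276 0.079] 0.64 [413. 259.]
fan_white [0.695 0.313 0.05 ] 0.82 [401. 319.]
fan_white [0.551 0.206 0.074] 0.71 [384. 242.]
fan_white [0.391 0.25  0.05 ] 0.65 [432. 219.]
fan_white [0.415 0.396 0.046] 0.6 [492. 251.]
fan_white [ 0.518 -0.174  0.033] 0.58 [254. 191.]
fan_red [0.542 0.152 0.084] 0.76 [364. 227.]
fan_yellow [0.577 0.325 0.079] 0.73 [435. 271.]
nest_blue [0.582 0.262 0.031] 0.56 [400. 277.]
top {'fovy': 49.18908517901704, 'cx': 317.410162180756, 'cy': 198.36604409669619, 'T': array([[ 0.025 , -0.9946,  0.1007,  0.3928],
       [-0.9992, -0.0217,  0.034 ,  0.008 ],
       [-0.0316, -0.1015, -0.9943,  1.2485],
       [ 0.    ,  0.    ,  0.    ,  1.    ]])}
in_rack [0.529 0.098 0.027] 0.73 [300. 194
[... 330 characters left out ...]
.]
fan_white [0.678 0.19  0.078] 0.65 [267. 137.]
fan_red [0.52  0.144 0.107] 0.8 [281. 193.]
fan_yellow [0.555 0.315 0.095] 0.64 [218. 179.]
nest_blue [0.544 0.252 0.025] 0.56 [247. 187.]
{'t': 0.8, 'q': array([ 1.0465,  0.4261,  0.0739,  1.606 , -0.0341,  1.1108, -0.0671]), 'joint_vel': array([ 0.0004, -0.0002, -0.0007,  0.0007,  0.0005,  0.0005, -0.0011]), 'tau': array([ -0.0045, -94.9448,   3.7535, -46.3873,   0.0187,   0.0022,
        -0.    ]), 'position': array([ 0.2471, -0.6281,  0.4047]), 'tcp_rot': array([-0.    ,  0.9825,  0.1863, -0.    ]), 'force': array([ 0.7914,  0.031 , -0.0494]), 'moment': array([0.0073, 0.0047, 0.0051]), 'grip_force': 0.0, 'grip_width': 0.08550191180040602}
```

```bash
python3 - <<'E'
import cv2
t=cv2.imread('pics/top0.png'); cv2.imwrite('pics/top0c.png',cv2.resize(t[100:300,150:510],(800,444),interpolation=cv2.INTER_CUBIC))
E
```

```text
(no output)
```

View pics/scene0.png

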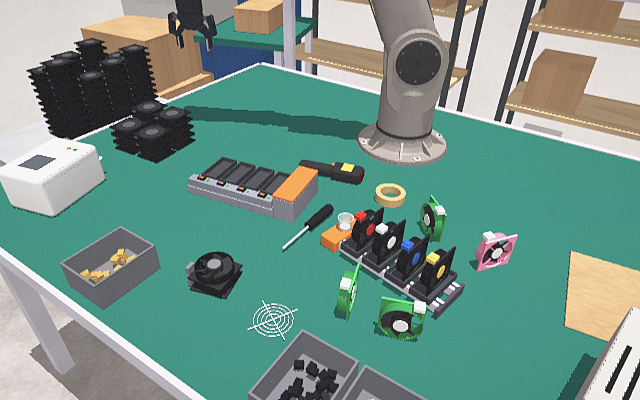

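View pics/top0c.png

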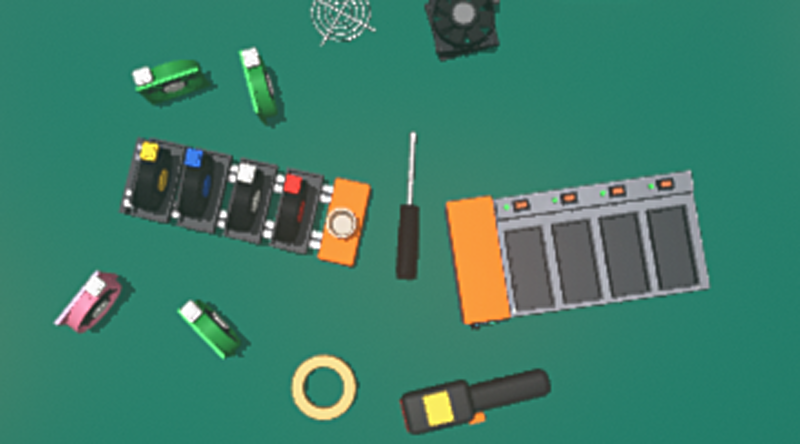

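```bash
cat > seg.py <<'E'
from h import *
np.set_printoptions(precision=4,suppress=True)
from scipy.optimize import least_squares
def blobs(m,amin):
    n,l,s,c=cv2.connectedComponentsWithStats(m.astype(np.uint8)); return [(s[i,4],c[i],l==i) for i in range(1,n) if s[i,4]>=amin]
def masks(im):
    h=cv2.cvtColor(im,cv2.COLOR_RGB2HSV); H,S,V=[h[...,i].astype(int) for i in range(3)]
    return dict(orange=(H>=8)&(H<=19)&(S>150)&(V>150),yellow=(H>=22)&(H<=32)&(S>120)&(V>120),blue=(H>=100)&(H<=125)&(S>120)&(V>90),
      red=((H<=5)|(H>=175))&(S>150)&(V>90),white=(S<30)&(V>180),dark=(V<85)&(S<60))
def tri(pu):
    A=[];b=[]
    for n,uv in pu:
        c,f,T=cam(n); d=T[:3,:3]@np.array([(uv[0]-c['cx'])/f,(uv[1]-c['cy'])/f,1]); d/=np.linalg.norm(d); P=np.eye(3)-np.outer(d,d); A.append(P);b.append(P@T[:3,3])
    return np.linalg.solve(sum(A),sum(b)), 
E
python3 - <<'E'
from seg import *
for n in('scene','top'):
    im=cv2.cvtColor(cv2.imread(f'pics/{n}0.png'),cv2.COLOR_BGR2RGB); M=masks(im)
    for k in M:
        for a,c,m in blobs(M[k],8 if k in('red','yellow','blue','white') else 60):
            if (n=='top' and 190<c[0]<480 and 140<c[1]<260) or (n=='scene' and 180<c[0]<470 and 140<c[1]<320):
                r=cv2.minAreaRect(np.argwhere(m)[:,::-1].astype(np.float32))
                print(n,k,a,c,'rect',np.round(r[0],1),np.round(r[1],1),round(r[2],1))
E
```

```text
scene orange 818 [295.1198 183.3729] rect [295.6 183.5] [20.2 49. ] 42.9
scene orange 478 [334.3431 237.1025] rect [338.3 231.3] [22.6 40.7] 40.9
scene yellow 67 [347.2687 167.1642] rect [347.  167.5] [ 7. 12.] 90.0
scene yellow 74 [431.8514 257.3919] rect [431.8 257.4] [ 9.5 11.2] 35.5
scene yellow 49 [440.5714 271.2041] rect [440.6 271.1] [ 4.4 13.9] 33.7
scene blue 114 [407.     245.0088] rect [407.  244.5] [10.6 12. ] 45.0
scene blue 63 [415.6508 257.9048] rect [415.8 257.9] [ 4.9 13.4] 26.6
scene red 87 [360.046  215.7011] rect [360.  215.5] [ 9.2 10.6] 45.0
scene red 68 [370.1176 229.1618] rect [369.9 229.2] [ 6.3 12.1] 26.6
scene white 992 [407.5302 150.7954] rect [402.8 148.1] [29.5 85.4] 83.8
scene white 321 [230.1464 187.8411] rect [230.6 186.8] [84.9  7.4] 15.9
scene white 69 [439.8261 209.6957] rect [439.9 209.3] [10.3  7.6] 63.4
scene white 112 [344.7679 222.7411] rect [345.5 221. ] [16. 15.] 90.0
scene white 94 [381.4681 228.0426] rect [381.3 227.8] [ 9.9 10.6] 45.0
scene white 85 [295.1412 236.7412] rect [295.2 236.7] [ 2.5 33.3] 49.1
scene white 59 [391.2373 241.7458]
[... 3407 characters left out ...]
] [15.3  1.3] 79.7
top white 14 [291.1429 209.7143] rect [291.1 209.7] [4.4 2.5] 18.4
top white 15 [379.9333 236.9333] rect [379.9 236. ] [10.2  1.5] 80.5
top white 51 [235.3529 239.8235] rect [235.3 239.8] [7.1 6.4] 45.0
top dark 595 [236.3832 185.3899] rect [230.6 182.7] [41.  34.3] 13.4
top dark 128 [214.9844 181.1641] rect [215.  181.5] [19. 12.] 90.0
top dark 401 [262.     191.7531] rect [262.1 189.8] [17.8 34.2] 13.2
top dark 345 [282.2377 197.4145] rect [283.1 195.9] [16.2 30.8] 14.0
top dark 147 [332.8299 206.1565] rect [333.5 207.5] [31.  7.] 90.0
top dark 151 [451.894  209.0728] rect [452.  210.9] [35.5 17.9] 80.0
top dark 127 [430.4016 211.8425] rect [430.4 214.1] [35.6 17.5] 79.7
```

```bash
python3 - <<'E'
from seg import *
im=cv2.cvtColor(cv2.imread('pics/top0.png'),cv2.COLOR_BGR2RGB)
V=im.max(2).astype(int);S=V-im.min(2)
print(V[214,370:470:1], S[214,400])
P=[]
for th in(95,105,115):
  for a,c,m in blobs((V<th)&(S<30),200):
    if 365<c[0]<480 and 150<c[1]<260:
        r=cv2.minAreaRect(np.argwhere(m)[:,::-1].astype(np.float32)); print(th,a,c,np.round(r[0],1),np.round(np.array(r[1])+1,1),round(r[2],1), ray('top',*r[0],.04), ray('top',*c,.04))
for k,a,b in(('red',(360,215.7),(281.3,182.5)),('white',(381.47,228.04),(259.65,177.28)),('blue',(407,245),(236.66,170.6)),('yellow',(431.85,257.39),(216.65,167.6))):
    print(k,tri([('scene',a),('top',b)]),ray('top',*b,.119))
for r,z in((((304.4,199.5),(16.1,37.3),13.),.03),(((364.7,216.7),(55.5,20.7),81.3),.07)):
    B=cv2.boxPoints(((r[0]),(r[1][0]+1,r[1][1]+1),r[2])); Q=np.array([ray('top',*b,z) for b in B]); print('orange',Q.mean(0),Q,np.linalg.norm(np.diff(Q,axis=0),axis=1))
a=cv2.resize(im[185:245,355:475],(800,400),interpolation=cv2.INTER_CUBIC);cv2.imwrite('pics/tr.png',a[...,::-1])
a=cv2.imread('pics/scene0.png')[145:225,180:330];cv2.imwrite('pics/trs.png',cv2.resize(a,(800,427),interpolation=cv2.INTER_CUBIC))
E
```

```text
[250 250 250 252 255 148 187 180  80 103 108 106 105 106 104 104 105 103
 104 104 104 103 103  99  74  97 161 180 181 175  71  94 101 101 100  99
  99  99  99  97  98  98  97  99  99  95  68  88 147 185 185 176  65  78
  97  97  97  95  97  96  96  94  96  94  96  94  94  91  66  76 138 180
 182 175  62  66  92  93  92  92  92  91  92  92  93  91  91  90  91  89
  63  56 105 172 171 169 164 128 125 127] 3
95 649 [451.9938 210.9106] [451.9 210.9] [37.4 19.2] 80.1 [ 0.4886 -0.3211  0.04  ] [ 0.4887 -0.3213  0.04  ]
95 327 [431.7554 213.2661] [430.4 214.2] [37.  18.6] 80.5 [ 0.4783 -0.2626  0.04  ] [ 0.4809 -0.2662  0.04  ]
105 663 [452.1373 211.0121] [452.  210.9] [37.4 19.4] 80.0 [ 0.4887 -0.3215  0.04  ] [ 0.4884 -0.3217  0.04  ]
105 641 [430.5008 214.1825] [430.4 214.1] [37.2 18.9] 80.5 [ 0.4786 -0.2626  0.04  ] [ 0.4783 -0.2628  0.04  ]
105 631 [408.9319 217.1981] [408.9 217.3] [37.3 18.4] 80.5 [ 0.4685 -0.2037  0.04  ] [ 0.4687 -0.2039  0.04  ]
105 420 [388.6952 219.7214] [387.4 220.3] [37.2 18.3] 81.3 [ 0.4587 -0.145   0.04  ] [ 0.4604 -0.1485  0.04  ]
115 686 [452.0991 211.0802]
[... 282 characters left out ...]
0.4687 -0.2041  0.04  ]
115 637 [387.6436 220.3862] [387.6 220.4] [37.5 18.8] 80.5 [ 0.4585 -0.1455  0.04  ] [ 0.4585 -0.1457  0.04  ]
red (array([0.5478, 0.1429, 0.1124]),) [0.5469 0.1421 0.119 ]
white (array([0.5605, 0.1997, 0.1143]),) [0.5595 0.1996 0.119 ]
blue (array([0.5771, 0.2623, 0.1127]),) [0.576 0.261 0.119]
yellow (array([0.584 , 0.3154, 0.114 ]),) [0.583  0.3145 0.119 ]
orange [0.5125 0.086  0.03  ] [[0.4644 0.1201 0.03  ]
 [0.5703 0.0991 0.03  ]
 [0.5604 0.0518 0.03  ]
 [0.4548 0.0732 0.03  ]] [0.108  0.0483 0.1077]
orange [ 0.4659 -0.0802  0.07  ] [[ 0.5358 -0.0388  0.07  ]
 [ 0.5459 -0.0966  0.07  ]
 [ 0.396  -0.1213  0.07  ]
 [ 0.3858 -0.0642  0.07  ]] [0.0587 0.152  0.0579]
```

View pics/tr.png

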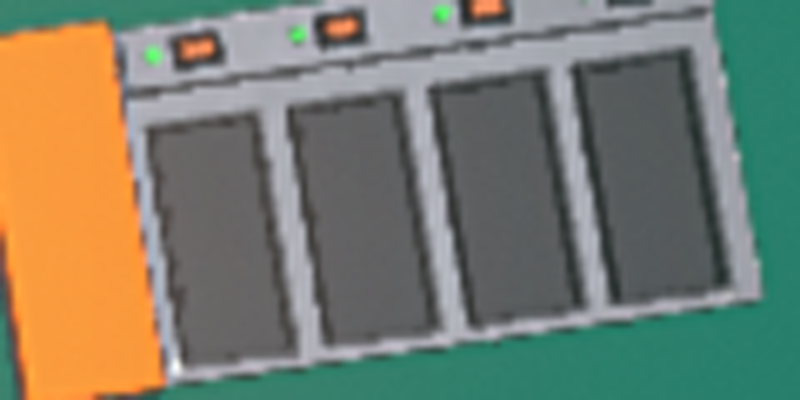

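View pics/trs.png

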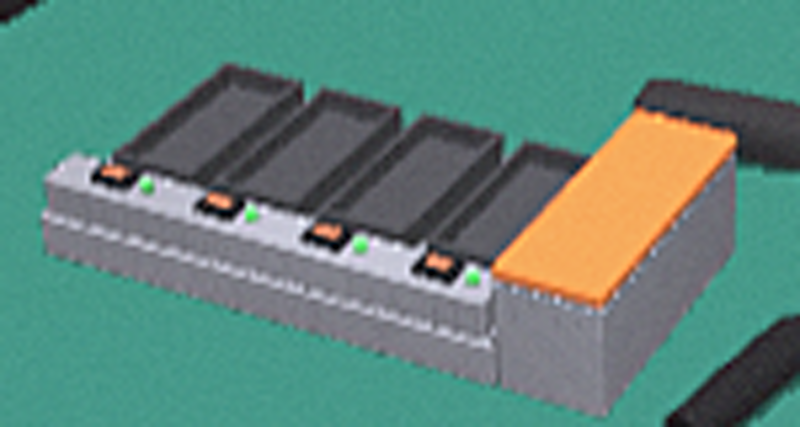

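```bash
cat > plan.py <<'E'
from h import *
def cur():
    s=robot.get_state(); w,x,y,z=s['tcp_rot']; p=s['position']
    return np.array([*p,np.degrees(np.arctan2(2*(x*y+w*z),1-2*(y*y+z*z)))]),s
def plan(wps,vmax=3.6,wmax=6.):
    """wps: x,y,z(TCP),theta deg,hand. prints end-of-call shift cm / yaw"""
    c,s=cur(); print('t',round(s['t'],2),'at',np.round(c,4),'width',round(s['grip_width'],4),'F',np.round(s['force'],1))
    for w in wps:
        g=np.array(w[:4],float); d=g-c; n=max(np.linalg.norm(d[:3])*100/vmax,abs(d[3])/wmax,1); k=int(np.ceil(n/5))
        print('->',w,'calls',k)
        for i in range(k):
            b=c+d/k; a=np.radians(c[3]); e=b-c
            x=np.array([np.cos(a),np.sin(a)])@e[:2]*100; y=np.array([np.sin(a),-np.cos(a)])@e[:2]*100
            print('   ',round(x,2),round(y,2),round(-e[2]*100,2),round(-e[3],1)); c=b
        c=g
E
python3 -c "
from plan import *
plan([(.45,-.35,.40,10),(.5218,.1477,.385,-11.5)])"
```

```text
t 0.8 at [ 0.2471 -0.6281  0.4047 21.4691] width 0.0855 F [ 0.8  0.  -0. ]
-> (0.45, -0.35, 0.4, 10) calls 2
    14.53 -9.23 0.24 5.7
    13.54 -10.63 0.24 5.7
-> (0.5218, 0.1477, 0.385, -11.5) calls 3
    5.24 -15.92 0.5 7.2
    3.21 -16.45 0.5 7.2
    1.13 -16.72 0.5 7.2
```

Careful with the scale: shifts go in shares of 80 cm and turns go in shares of 60 degrees. That gives: 14.5 cm / 80 = 0.1813, 11.6 cm / 80 = 0.145, 5.7 degrees / 60 = 0.095.

Call:
step_arm(
  targets=[
    [0.0363,-0.0225,0,0.02,0.45],
    [0.0725,-0.0463,0.0013,0.0383,0.45],
    [0.1088,-0.0688,0.0013,0.0567,0.45],
    [0.145,-0.0925,0.0025,0.0767,0.45],
    [0.1813,-0.115,0.0025,0.095,0.45],
  ],
)

```text
t: 1.22
position: [0.349, -0.4879, 0.4027]
tcp_rot: [-0.0, 0.991, 0.137, 0.0]
force: [1.0, -0.8, 0.1]
grip_width: 0.0472
grip_force: 0.0
```

Converted, 13.5 cm / 80 = 0.1688, 10.8 cm / 80 = 0.135, 5.7 degrees / 60 = 0.095.

Call:
step_arm(
  targets=[
    [0.0338,-0.0263,0,0.02,0.45],
    [0.0675,-0.0525,0.0013,0.0383,0.45],
    [0.1013,-0.08,0.0013,0.0567,0.45],
    [0.135,-0.1063,0.0025,0.0767,0.45],
    [0.1688,-0.1325,0.0025,0.095,0.45],
  ],
)

```text
t: 1.63
position: [0.4501, -0.3492, 0.4008]
tcp_rot: [0.0, 0.996, 0.087, 0.0]
force: [1.1, -0.3, -0.4]
grip_width: 0.0468
grip_force: 0.0
```

Converted, -15.9 cm / 80 = -0.1988, -12.8 cm / 80 = -0.16, 7.2 degrees / 60 = 0.12.

Call:
step_arm(
  targets=[
    [0.0125,-0.04,0.0013,0.0233,0.45],
    [0.0263,-0.08,0.0025,0.0483,0.45],
    [0.0388,-0.12,0.0038,0.0717,0.45],
    [0.0525,-0.16,0.005,0.0967,0.45],
    [0.065,-0.1988,0.0063,0.12,0.45],
  ],
)

```text
t: 2.05
position: [0.4728, -0.1833, 0.3959]
tcp_rot: [0.0, 1.0, 0.024, 0.0]
force: [1.5, 0.0, -0.3]
grip_width: 0.0473
grip_force: 0.0
```

Converted, -16.5 cm / 80 = -0.2063, -13.2 cm / 80 = -0.165, 7.2 degrees / 60 = 0.12.

Call:
step_arm(
  targets=[
    [0.0075,-0.0413,0.0013,0.0233,0.45],
    [0.0163,-0.0825,0.0025,0.0483,0.45],
    [0.0238,-0.1238,0.0038,0.0717,0.45],
    [0.0325,-0.165,0.005,0.0967,0.45],
    [0.04,-0.2063,0.0063,0.12,0.45],
  ],
)

```text
t: 2.47
position: [0.4965, -0.0171, 0.391]
tcp_rot: [0.0, 0.999, -0.038, 0.0]
force: [1.3, -1.4, -0.1]
grip_width: 0.0468
grip_force: 0.0
```

Converted, -16.7 cm / 80 = -0.2088, -13.4 cm / 80 = -0.1675, 1.4 degrees / 60 = 0.0233.

Call:
step_arm(
  targets=[
    [0.0025,-0.0413,0.0013,0.0233,0.45],
    [0.005,-0.0838,0.0025,0.0483,0.45],
    [0.0088,-0.125,0.0038,0.0717,0.45],
    [0.0113,-0.1675,0.005,0.0967,0.45],
    [0.0138,-0.2088,0.0063,0.12,0.45],
  ],
)

```text
t: 2.88
position: [0.5201, 0.1487, 0.3859]
tcp_rot: [-0.0, 0.995, -0.101, 0.0]
force: [0.5, -0.2, -0.2]
grip_width: 0.0467
grip_force: 0.0
```

Call:
step_arm(
  targets=[
    [0,0,0,0,0.45],
    [0,0,0,0,0.45],
  ],
)

```text
t: 3.05
position: [0.52, 0.149, 0.3856]
tcp_rot: [-0.0, 0.995, -0.099, -0.0]
force: [-0.2, -2.0, -0.2]
grip_width: 0.047
grip_force: 0.0
```

```bash
python3 -c "
from plan import *
plan([(.5218,.1477,.385,-11.5),(.5218,.1477,.26,-11.5),(.5218,.1477,.248,-11.5)])
snap('scene','s1.png')
"
```

```text
t 3.05 at [  0.52     0.149    0.3856 -11.3394] width 0.047 F [-0.2 -2.  -0.2]
-> (0.5218, 0.1477, 0.385, -11.5) calls 1
    0.2 0.09 0.06 0.2
-> (0.5218, 0.1477, 0.26, -11.5) calls 1
    0.0 0.0 12.5 -0.0
-> (0.5218, 0.1477, 0.248, -11.5) calls 1
    0.0 0.0 1.2 -0.0
```

View pics/s1.png

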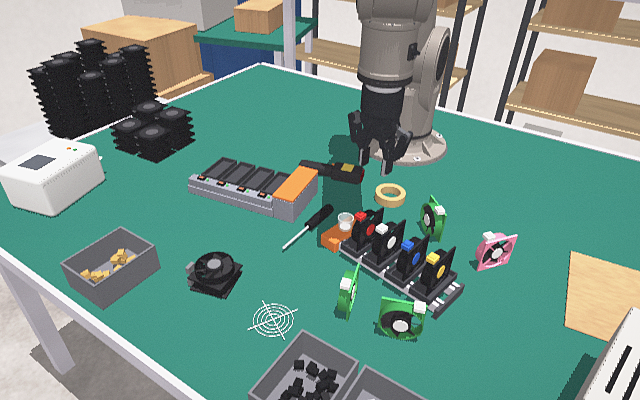

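Converted, 12 cm / 80 = 0.15, 10.5 cm / 80 = 0.1313, 0.2 degrees / 60 = 0.0033.

Call:
step_arm(
  targets=[
    [0.0025,0.0013,0.025,0.0033,0.45],
    [0.0025,0.0013,0.0625,0.0033,0.45],
    [0.0025,0.0013,0.1,0.0033,0.45],
    [0.0025,0.0013,0.1313,0.0033,0.45],
    [0.0025,0.0013,0.15,0.0033,0.45],
  ],
)

```text
t: 3.52
position: [0.5213, 0.1438, 0.2634]
tcp_rot: [0.001, 0.995, -0.103, -0.001]
force: [-0.4, -0.1, 0.9]
grip_width: 0.0467
grip_force: 0.0
```

Converted, 1.8 cm / 80 = 0.0225, 1.7 cm / 80 = 0.0213.

Call:
step_arm(
  targets=[
    [0,0,0.0075,0,0.45],
    [0,0,0.015,0,0.45],
    [0,0,0.0213,0,0.45],
    [0,0,0.0225,0,0.45],
    [0,0,0.0225,0,0.45],
  ],
)

```text
t: 3.93
position: [0.5221, 0.1455, 0.2483]
tcp_rot: [-0.0, 0.995, -0.102, 0.0]
force: [0.1, -0.4, 0.5]
grip_width: 0.0467
grip_force: 0.0
```

Call:
step_arm(
  targets=[
    [0,0,0,0,0.6],
    [0,0,0,0,0.7],
    [0,0,0,0,0.8],
    [0,0,0,0,0.9],
    [0,0,0,0,0.9],
  ],
)

```text
t: 4.35
position: [0.5221, 0.1457, 0.2485]
tcp_rot: [-0.0, 0.995, -0.102, 0.001]
force: [-0.9, -1.1, 5.6]
grip_width: 0.0242
grip_force: 59.0
```

Call:
step_arm(
  targets=[
    [0,0,0,0,0.9],
    [0,0,0,0,0.9],
  ],
)

```text
t: 4.52
position: [0.5221, 0.1457, 0.2485]
tcp_rot: [-0.0, 0.995, -0.102, 0.001]
force: [-2.1, -0.6, 6.2]
grip_width: 0.0246
grip_force: 59.0
```

Converted, -4 cm / 80 = -0.05, -3.5 cm / 80 = -0.0438.

Call:
step_arm(
  targets=[
    [0,0,-0.0063,0,0.9],
    [0,0,-0.0188,0,0.9],
    [0,0,-0.0313,0,0.9],
    [0,0,-0.0438,0,0.9],
    [0,0,-0.05,0,0.9],
  ],
)

```text
t: 4.93
position: [0.5222, 0.1458, 0.2898]
tcp_rot: [-0.0, 0.995, -0.102, 0.001]
force: [1.0, 0.7, -0.7]
grip_width: 0.0243
grip_force: 58.9
```

```bash
python3 -c "
from seg import *
from plan import cur
print(cur()[0])
im=snap('scene','s2.png');im2=snap('top','t2.png')
for n,i in(('scene',im),('top',im2)):
  for a,c,m in blobs(masks(i)['red'],8): print(n,a,c)
a=im[130:280,300:500];cv2.imwrite('pics/s2c.png',cv2.resize(a,(800,600),interpolation=cv2.INTER_CUBIC)[...,::-1])
"
```

```text
[  0.5222   0.1458   0.2898 -11.7307]
scene 91 [360.8132 199.3516]
scene 41 [370.3171 216.2195]
top 15 [107.2667 186.2   ]
```

View pics/s2c.png

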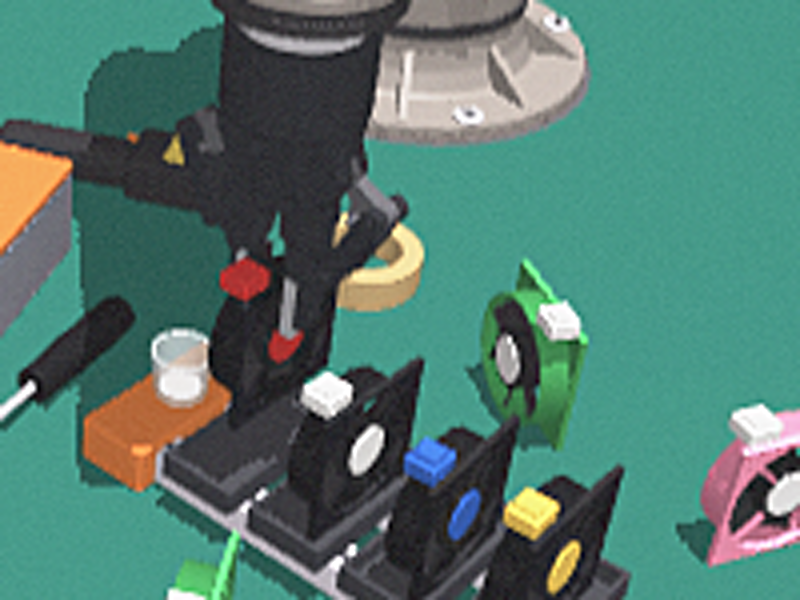

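```bash
python3 -c "
from plan import *
print(proj('scene',(.5477,.1405,.155)))
plan([(.5222,.1458,.385,-11.7),(.4585,-.1455,.385,9.7),(.4585,-.1455,.275,9.7)],3.2)"
```

```text
[360.5687617 198.7094965]
t 5.03 at [  0.5222   0.1457   0.2893 -11.739 ] width 0.024 F [ 0.8 -0.7 -1.2]
-> (0.5222, 0.1458, 0.385, -11.7) calls 1
    -0.0 -0.01 -9.57 -0.0
-> (0.4585, -0.1455, 0.385, 9.7) calls 2
    -0.17 14.91 -0.0 -10.7
    -2.93 14.62 -0.0 -10.7
-> (0.4585, -0.1455, 0.275, 9.7) calls 1
    0.0 0.0 11.0 -0.0
```

Converted, -9.6 cm / 80 = -0.12, -8.3 cm / 80 = -0.1038.

Call:
step_arm(
  targets=[
    [0,0,-0.0188,0,0.9],
    [0,0,-0.0475,0,0.9],
    [0,0,-0.0775,0,0.9],
    [0,0,-0.1038,0,0.9],
    [0,0,-0.12,0,0.9],
  ],
)

```text
t: 5.45
position: [0.522, 0.1457, 0.3857]
tcp_rot: [-0.0, 0.995, -0.102, 0.001]
force: [-0.4, -0.2, -0.3]
grip_width: 0.0241
grip_force: 59.0
```

Converted, 14.9 cm / 80 = 0.1863, 11.5 cm / 80 = 0.1438, -10.7 degrees / 60 = -0.1783.

Call:
step_arm(
  targets=[
    [0,0.0188,0,-0.0167,0.9],
    [0,0.0563,0,-0.05,0.9],
    [-0.0013,0.1,0,-0.0917,0.9],
    [-0.0013,0.1438,0,-0.1333,0.9],
    [-0.0025,0.1863,0,-0.1783,0.9],
  ],
)

```text
t: 5.87
position: [0.4889, -0.0014, 0.3835]
tcp_rot: [0.0, 1.0, -0.008, -0.0]
force: [0.9, -1.1, -0.6]
grip_width: 0.0243
grip_force: 59.0
```

Converted, 14.6 cm / 80 = 0.1825, 13.4 cm / 80 = 0.1675, -10.7 degrees / 60 = -0.1783.

Call:
step_arm(
  targets=[
    [-0.0088,0.0438,0,-0.0433,0.9],
    [-0.0175,0.0875,0,-0.0833,0.9],
    [-0.0263,0.1313,0,-0.125,0.9],
    [-0.0338,0.1675,0,-0.1617,0.9],
    [-0.0363,0.1825,0,-0.1783,0.9],
  ],
)

```text
t: 6.28
position: [0.4565, -0.1492, 0.3835]
tcp_rot: [0.0, 0.997, 0.083, -0.0]
force: [-0.4, -1.0, -0.2]
grip_width: 0.0242
grip_force: 59.1
```

Call:
step_arm(
  targets=[
    [0,0,0.0063,0,0.9],
    [0,0,0.0375,0,0.9],
    [0,0,0.075,0,0.9],
    [0,0,0.1063,0,0.9],
    [0,0,0.1188,0,0.9],
  ],
)

```text
t: 6.7
position: [0.4571, -0.1442, 0.2856]
tcp_rot: [-0.001, 0.996, 0.085, -0.002]
force: [-0.8, 0.7, -2.3]
grip_width: 0.0245
grip_force: 59.0
```

Call:
step_arm(
  targets=[
    [0,0,0,0,0.9],
  ],
)

```text
t: 6.78
position: [0.4574, -0.1444, 0.2866]
tcp_rot: [-0.001, 0.996, 0.085, -0.002]
force: [-0.8, 1.0, 0.0]
grip_width: 0.0241
grip_force: 59.0
```

```bash
python3 -c "
from seg import *
from plan import *
plan([(.4585,-.1455,.2505,9.7)])
im=snap('scene','s3.png')
for n,i in(('scene',im),):
  for a,c,m in blobs(masks(i)['red'],8): print(n,a,c)
c=cur()[0];t=np.radians(c[3]);print(proj('scene',(c[0]+.026*np.cos(t),c[1]+.026*np.sin(t),c[2]-.2485+.1135)))
a=im[90:240,180:380];cv2.imwrite('pics/s3c.png',cv2.resize(a,(800,600),interpolation=cv2.INTER_CUBIC)[...,::-1])
"
```

```text
t 6.78 at [ 0.4574 -0.1444  0.2866  9.7146] width 0.0241 F [-0.8  1.   0. ]
-> (0.4585, -0.1455, 0.2505, 9.7) calls 1
    0.09 0.12 3.61 0.0
scene 60 [272.1333 148.65  ]
scene 28 [281.3214 162.8214]
[271.2618 147.935 ]
```

View pics/s3c.png

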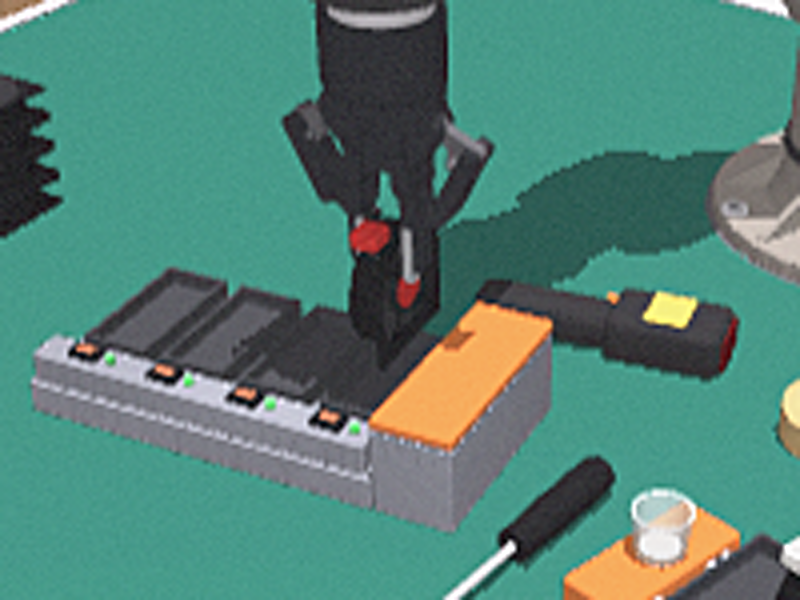

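Converted, 3.7 cm / 80 = 0.0463, 3.4 cm / 80 = 0.0425.

Call:
step_arm(
  targets=[
    [0.0013,0.0013,0.01,0,0.9],
    [0.0013,0.0013,0.0225,0,0.9],
    [0.0013,0.0013,0.035,0,0.9],
    [0.0013,0.0013,0.0425,0,0.9],
    [0.0013,0.0013,0.0463,0,0.9],
  ],
)

```text
t: 7.25
position: [0.4589, -0.1461, 0.2507]
tcp_rot: [-0.0, 0.996, 0.084, -0.001]
force: [-0.4, 0.1, -0.3]
grip_width: 0.0245
grip_force: 59.0
```

Converted, 0.1 cm / 80 = 0.0013.

Call:
step_arm(
  targets=[
    [0,0,0,0,0.9],
    [0,0,0.0013,0,0.9],
    [0,0,0.0013,0,0.9],
  ],
)

```text
t: 7.5
position: [0.4592, -0.1462, 0.2509]
tcp_rot: [0.0, 0.996, 0.084, 0.0]
force: [0.1, 0.0, -1.0]
grip_width: 0.0245
grip_force: 59.0
```

Call:
step_arm(
  targets=[
    [0,0,0,0,0.65],
    [0,0,0,0,0.6],
    [0,0,0,0,0.55],
    [0,0,0,0,0.5],
    [0,0,0,0,0.5],
  ],
)

```text
t: 7.92
position: [0.4592, -0.1461, 0.2509]
tcp_rot: [0.0, 0.996, 0.084, 0.0]
force: [-0.0, -0.2, -0.6]
grip_width: 0.0426
grip_force: 0.0
```

Converted, -12 cm / 80 = -0.15, -9.5 cm / 80 = -0.1188.

Call:
step_arm(
  targets=[
    [0,0,-0.01,0,0.5],
    [0,0,-0.0375,0,0.5],
    [0,0,-0.075,0,0.5],
    [0,0,-0.1188,0,0.5],
    [0,0,-0.15,0,0.5],
  ],
)

```text
t: 8.33
position: [0.4591, -0.146, 0.3739]
tcp_rot: [0.0, 0.996, 0.084, 0.001]
force: [1.0, -0.9, 1.2]
grip_width: 0.0425
grip_force: 0.0
```

```bash
python3 -c "
from plan import *
plan([(.5345,.2049,.37,-11.7),(.5345,.2049,.2485,-11.7)])"
```

```text
t 8.33 at [ 0.4591 -0.146   0.3739  9.6798] width 0.0425 F [ 1.  -0.9  1.2]
-> (0.5345, 0.2049, 0.37, -11.7) calls 2
    6.66 -16.66 0.19 10.7
    3.46 -17.61 0.19 10.7
-> (0.5345, 0.2049, 0.2485, -11.7) calls 1
    0.0 0.0 12.15 -0.0
```

Converted, -16.7 cm / 80 = -0.2088, 1.2 cm / 80 = 0.015, 10.7 degrees / 60 = 0.1783.

Call:
step_arm(
  targets=[
    [0.015,-0.0375,0,0.0333,0.45],
    [0.0325,-0.0813,0,0.07,0.45],
    [0.05,-0.125,0.0013,0.1067,0.45],
    [0.0663,-0.1663,0.0013,0.1417,0.45],
    [0.0838,-0.2088,0.0025,0.1783,0.45],
  ],
)

```text
t: 8.75
position: [0.497, 0.0313, 0.3697]
tcp_rot: [0.0, 1.0, -0.01, 0.001]
force: [0.6, -0.0, 1.2]
grip_width: 0.0468
grip_force: 0.0
```

Converted, -17.6 cm / 80 = -0.22, -15.5 cm / 80 = -0.1938, 10.7 degrees / 60 = 0.1783.

Call:
step_arm(
  targets=[
    [0.01,-0.05,0,0.04,0.45],
    [0.02,-0.1,0,0.0817,0.45],
    [0.03,-0.15,0.0013,0.1217,0.45],
    [0.0375,-0.1938,0.0013,0.1583,0.45],
    [0.0438,-0.22,0.0025,0.1783,0.45],
  ],
)

```text
t: 9.17
position: [0.535, 0.2093, 0.3676]
tcp_rot: [-0.001, 0.995, -0.102, 0.0]
force: [-1.0, 0.0, -0.0]
grip_width: 0.0469
grip_force: 0.0
```

Converted, 7 cm / 80 = 0.0875, 6.5 cm / 80 = 0.0813.

Call:
step_arm(
  targets=[
    [0,0,0,0,0.45],
    [0,0,0.025,0,0.45],
    [0,0,0.0563,0,0.45],
    [0,0,0.0813,0,0.45],
    [0,0,0.0875,0,0.45],
  ],
)

```text
t: 9.58
position: [0.5345, 0.2044, 0.2944]
tcp_rot: [0.001, 0.995, -0.102, -0.002]
force: [-0.5, 0.3, -0.5]
grip_width: 0.047
grip_force: 0.0
```

Call:
step_arm(
  targets=[
    [0,0,0,0,0.45],
  ],
)

```text
t: 9.67
position: [0.535, 0.2047, 0.296]
tcp_rot: [0.001, 0.995, -0.102, -0.001]
force: [-0.1, -0.2, 0.2]
grip_width: 0.0472
grip_force: 0.0
```

```bash
python3 -c "
from seg import *
from plan import *
plan([(.5345,.2049,.2485,-11.7)])
im=snap('scene','s4.png')
for a,c,m in blobs(masks(im)['red'],8): print(a,c)
a=im[110:290,180:420];cv2.imwrite('pics/s4c.png',cv2.resize(a,(800,600),interpolation=cv2.INTER_CUBIC)[...,::-1])
print(proj('scene',(.4585+.0256,-.1455+.0044,.1135)))
"
```

```text
t 9.67 at [  0.535    0.2047   0.296  -11.7289] width 0.0472 F [-0.1 -0.2  0.2]
-> (0.5345, 0.2049, 0.2485, -11.7) calls 1
    -0.05 -0.01 4.75 -0.0
62 [271.7258 162.3065]
43 [280.9767 173.6279]
[271.5975 162.1067]
```

View pics/s4c.png

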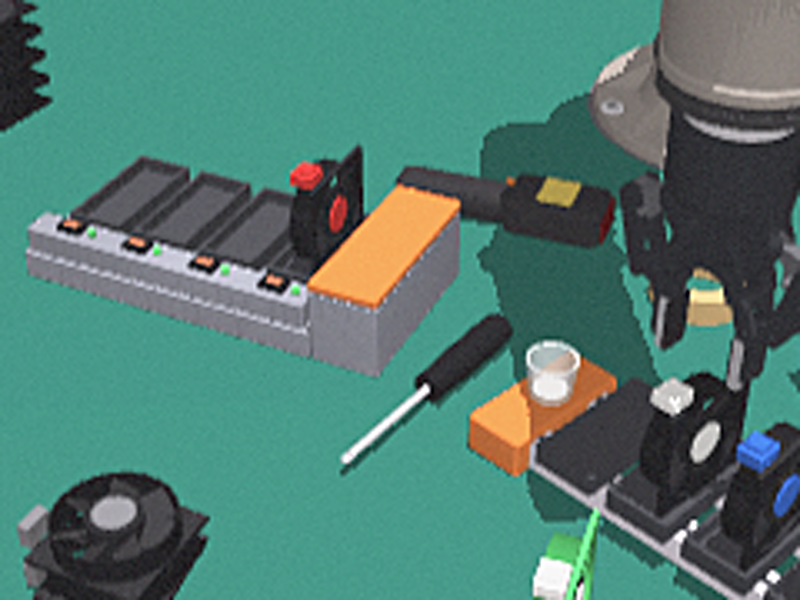

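Converted, 4.9 cm / 80 = 0.0613, 4.5 cm / 80 = 0.0563.

Call:
step_arm(
  targets=[
    [0,0,0.015,0,0.45],
    [0,0,0.0325,0,0.45],
    [0,0,0.0475,0,0.45],
    [0,0,0.0563,0,0.45],
    [0,0,0.0613,0,0.45],
  ],
)

```text
t: 10.13
position: [0.5352, 0.205, 0.2471]
tcp_rot: [0.0, 0.995, -0.102, -0.0]
force: [-0.1, -1.1, -0.1]
grip_width: 0.047
grip_force: 0.0
```

Call:
step_arm(
  targets=[
    [0,0,0,0,0.45],
    [0,0,0,0,0.6],
    [0,0,0,0,0.7],
    [0,0,0,0,0.8],
    [0,0,0,0,0.9],
  ],
)

```text
t: 10.55
position: [0.5355, 0.2053, 0.2484]
tcp_rot: [-0.0, 0.995, -0.102, 0.0]
force: [-2.1, -0.8, 4.7]
grip_width: 0.024
grip_force: 59.1
```

Call:
step_arm(
  targets=[
    [0,0,0,0,0.9],
    [0,0,0,0,0.9],
    [0,0,0,0,0.9],
  ],
)

```text
t: 10.8
position: [0.5355, 0.2052, 0.2484]
tcp_rot: [-0.0, 0.995, -0.102, 0.0]
force: [-1.3, -0.5, 6.1]
grip_width: 0.0244
grip_force: 59.2
```

```bash
python3 -c "
from plan import *
c=cur()[0]
plan([(c[0],c[1],.375,c[3]),(.4686,-.204,.375,9.7),(.4686,-.204,.2485,9.7)],3.6)"
```

```text
t 10.8 at [  0.5355   0.2052   0.2484 -11.7271] width 0.0244 F [-1.3 -0.5  6.1]
-> (np.float64(0.5354591763795571), np.float64(0.205249381362215), 0.375, np.float64(-11.727144226113658)) calls 1
    0.0 0.0 -12.66 -0.0
-> (0.4686, -0.204, 0.375, 9.7) calls 3
    0.59 13.81 -0.0 -7.1
    -1.13 13.78 -0.0 -7.1
    -2.84 13.53 -0.0 -7.1
-> (0.4686, -0.204, 0.2485, 9.7) calls 1
    0.0 0.0 12.65 -0.0
```

Converted, -12.7 cm / 80 = -0.1588, -11 cm / 80 = -0.1375.

Call:
step_arm(
  targets=[
    [0,0,-0.0188,0,0.9],
    [0,0,-0.0563,0,0.9],
    [0,0,-0.1,0,0.9],
    [0,0,-0.1375,0,0.9],
    [0,0,-0.1588,0,0.9],
  ],
)

```text
t: 11.22
position: [0.5356, 0.2053, 0.3784]
tcp_rot: [-0.001, 0.995, -0.102, 0.002]
force: [0.2, 0.7, -0.2]
grip_width: 0.0242
grip_force: 58.9
```

Converted, 13.8 cm / 80 = 0.1725, 10.4 cm / 80 = 0.13, -7.1 degrees / 60 = -0.1183.

Call:
step_arm(
  targets=[
    [0,0.0188,0,-0.0133,0.9],
    [0.0013,0.05,0,-0.0333,0.9],
    [0.0038,0.0875,0,-0.06,0.9],
    [0.005,0.13,0,-0.0883,0.9],
    [0.0075,0.1725,0,-0.1183,0.9],
  ],
)

```text
t: 11.63
position: [0.5125, 0.0677, 0.3749]
tcp_rot: [-0.0, 0.999, -0.039, 0.0]
force: [1.3, -0.6, -0.5]
grip_width: 0.0244
grip_force: 58.9
```

Converted, 13.8 cm / 80 = 0.1725, 11 cm / 80 = 0.1375, -7.1 degrees / 60 = -0.1183.

Call:
step_arm(
  targets=[
    [-0.0025,0.035,0,-0.0233,0.9],
    [-0.005,0.07,0,-0.0467,0.9],
    [-0.0075,0.1038,0,-0.07,0.9],
    [-0.0113,0.1375,0,-0.0933,0.9],
    [-0.0138,0.1725,0,-0.1183,0.9],
  ],
)

```text
t: 12.05
position: [0.4904, -0.0691, 0.375]
tcp_rot: [-0.0, 1.0, 0.022, 0.0]
force: [1.0, -0.3, -0.2]
grip_width: 0.0245
grip_force: 58.8
```

Converted, 13.5 cm / 80 = 0.1688, 12.5 cm / 80 = 0.1563, -7.1 degrees / 60 = -0.1183.

Call:
step_arm(
  targets=[
    [-0.0088,0.0425,0,-0.03,0.9],
    [-0.0175,0.085,0,-0.06,0.9],
    [-0.0263,0.125,0,-0.0883,0.9],
    [-0.0325,0.1563,0,-0.1083,0.9],
    [-0.035,0.1688,0,-0.1183,0.9],
  ],
)

```text
t: 12.47
position: [0.4676, -0.2077, 0.3749]
tcp_rot: [0.0, 0.997, 0.082, -0.0]
force: [-0.1, -0.2, -1.1]
grip_width: 0.0244
grip_force: 58.9
```

Converted, 9 cm / 80 = 0.1125, 8 cm / 80 = 0.1.

Call:
step_arm(
  targets=[
    [0,0,0.0063,0,0.9],
    [0,0,0.0313,0,0.9],
    [0,0,0.0688,0,0.9],
    [0,0,0.1,0,0.9],
    [0,0,0.1125,0,0.9],
  ],
)

```text
t: 12.88
position: [0.4681, -0.2027, 0.2818]
tcp_rot: [-0.001, 0.996, 0.084, -0.002]
force: [0.2, 0.4, -1.0]
grip_width: 0.0244
grip_force: 58.9
```

Call:
step_arm(
  targets=[
    [0,0,0,0,0.9],
    [0,0,0,0,0.9],
  ],
)

```text
t: 13.05
position: [0.4692, -0.2035, 0.2851]
tcp_rot: [-0.0, 0.996, 0.084, -0.0]
force: [0.9, 0.0, -0.1]
grip_width: 0.0243
grip_force: 58.9
```

```bash
python3 -c "
from plan import *
plan([(.4686,-.204,.2485,9.7)],3.6)"
```

```text
t 13.05 at [ 0.4692 -0.2035  0.2851  9.603 ] width 0.0243 F [ 0.9  0.  -0.1]
-> (0.4686, -0.204, 0.2485, 9.7) calls 1
    -0.07 0.04 3.66 -0.1
```

Converted, 3.65 cm / 80 = 0.0456, 3.4 cm / 80 = 0.0425.

Call:
step_arm(
  targets=[
    [0,0,0.01,0,0.9],
    [0,0,0.0225,0,0.9],
    [0,0,0.035,0,0.9],
    [0,0,0.0425,0,0.9],
    [0,0,0.0456,0,0.9],
  ],
)

```text
t: 13.47
position: [0.4686, -0.204, 0.2482]
tcp_rot: [-0.0, 0.997, 0.083, -0.001]
force: [-23.7, 7.7, 72.3]
grip_width: 0.0245
grip_force: 68.5
```

Call:
step_arm(
  targets=[
    [0,0,0,0,0.9],
    [0,0,0,0,0.9],
    [0,0,0,0,0.9],
  ],
)

```text
t: 13.72
position: [0.4686, -0.204, 0.2484]
tcp_rot: [-0.0, 0.997, 0.083, -0.0]
force: [-6.6, 2.3, 14.2]
grip_width: 0.0243
grip_force: 61.0
```

Call:
step_arm(
  targets=[
    [0,0,0,0,0.65],
    [0,0,0,0,0.6],
    [0,0,0,0,0.55],
    [0,0,0,0,0.5],
    [0,0,0,0,0.5],
  ],
)

```text
t: 14.13
position: [0.4689, -0.204, 0.2481]
tcp_rot: [-0.0, 0.997, 0.083, -0.0]
force: [0.3, -1.2, 0.1]
grip_width: 0.0427
grip_force: 0.0
```

Call:
step_arm(
  targets=[
    [0,0,-0.01,0,0.5],
    [0,0,-0.0375,0,0.5],
    [0,0,-0.075,0,0.5],
    [0,0,-0.1188,0,0.5],
    [0,0,-0.15,0,0.5],
  ],
)

```text
t: 14.55
position: [0.4689, -0.204, 0.3714]
tcp_rot: [0.0, 0.997, 0.083, 0.001]
force: [0.3, -0.8, -0.4]
grip_width: 0.0426
grip_force: 0.0
```

```bash
python3 -c "
from plan import *
plan([(.551,.2664,.37,-11.7),(.551,.2664,.2485,-11.7)],4)"
```

```text
t 14.55 at [ 0.4689 -0.204   0.3714  9.5739] width 0.0426 F [ 0.3 -0.8 -0.4]
-> (0.551, 0.2664, 0.37, -11.7) calls 3
    5.31 -15.01 0.05 7.1
    3.41 -15.55 0.05 7.1
    1.47 -15.85 0.05 7.1
-> (0.551, 0.2664, 0.2485, -11.7) calls 1
    0.0 0.0 12.15 -0.0
```

Converted, -15 cm / 80 = -0.1875, -12 cm / 80 = -0.15, 7.1 degrees / 60 = 0.1183.

Call:
step_arm(
  targets=[
    [0.0125,-0.0375,0,0.0233,0.45],
    [0.0263,-0.075,0,0.0467,0.45],
    [0.04,-0.1125,0,0.07,0.45],
    [0.0525,-0.15,0,0.0933,0.45],
    [0.0663,-0.1875,0,0.1183,0.45],
  ],
)

```text
t: 14.97
position: [0.496, -0.0458, 0.369]
tcp_rot: [0.0, 1.0, 0.021, 0.0]
force: [0.3, -0.2, 0.3]
grip_width: 0.0468
grip_force: 0.0
```

Converted, -15.5 cm / 80 = -0.1938, -12.4 cm / 80 = -0.155, 7.1 degrees / 60 = 0.1183.

Call:
step_arm(
  targets=[
    [0.0088,-0.0388,0,0.0233,0.45],
    [0.0175,-0.0775,0,0.0467,0.45],
    [0.025,-0.1163,0,0.07,0.45],
    [0.0338,-0.155,0,0.0933,0.45],
    [0.0425,-0.1938,0,0.1183,0.45],
  ],
)

```text
t: 15.38
position: [0.5234, 0.1106, 0.369]
tcp_rot: [-0.0, 0.999, -0.041, 0.0]
force: [1.9, -0.2, -0.1]
grip_width: 0.0468
grip_force: 0.0
```

Converted, -15.8 cm / 80 = -0.1975, -15 cm / 80 = -0.1875, 7.1 degrees / 60 = 0.1183.

Call:
step_arm(
  targets=[
    [0.005,-0.05,0,0.03,0.45],
    [0.01,-0.1,0,0.06,0.45],
    [0.0138,-0.15,0,0.09,0.45],
    [0.0175,-0.1875,0,0.1117,0.45],
    [0.0188,-0.1975,0.0013,0.1183,0.45],
  ],
)

```text
t: 15.8
position: [0.5506, 0.2709, 0.368]
tcp_rot: [-0.001, 0.995, -0.1, 0.0]
force: [-0.8, 0.3, -0.6]
grip_width: 0.047
grip_force: 0.0
```

Call:
step_arm(
  targets=[
    [0,0,0,0,0.45],
    [0,0,0.025,0,0.45],
    [0,0,0.0563,0,0.45],
    [0,0,0.0813,0,0.45],
    [0,0,0.0875,0,0.45],
  ],
)

```text
t: 16.22
position: [0.5505, 0.2634, 0.2947]
tcp_rot: [0.001, 0.995, -0.103, -0.002]
force: [-1.4, -1.1, -0.0]
grip_width: 0.047
grip_force: 0.0
```

Call:
step_arm(
  targets=[
    [0,0,0,0,0.45],
    [0,0,0,0,0.45],
  ],
)

```text
t: 16.38
position: [0.5515, 0.2648, 0.2983]
tcp_rot: [-0.0, 0.995, -0.102, 0.0]
force: [-0.1, 1.3, 1.3]
grip_width: 0.047
grip_force: 0.0
```

```bash
python3 -c "
from seg import *
from plan import *
plan([(.551,.2664,.2485,-11.7)])
im=snap('scene','s5.png')
for k in('red','white','blue'):
  for a,c,m in blobs(masks(im)[k],8): 
    if 220<c[0]<300 and c[1]<200 or k=='blue': print(k,a,c)
a=im[110:290,200:440];cv2.imwrite('pics/s5c.png',cv2.resize(a,(800,600),interpolation=cv2.INTER_CUBIC)[...,::-1])
print(proj('scene',(.4686+.0256,-.204+.0044,.1135)))
"
```

```text
t 16.38 at [  0.5515   0.2648   0.2983 -11.7655] width 0.047 F [-0.1  1.3  1.3]
-> (0.551, 0.2664, 0.2485, -11.7) calls 1
    -0.08 -0.15 4.98 -0.1
red 64 [271.375  162.4219]
red 43 [280.9767 173.6279]
white 54 [250.9815 156.6296]
white 42 [260.9762 168.3095]
white 320 [230.2562 187.8938]
blue 20 [240.5   1. ]
blue 65 [297.5077   7.6308]
blue 8 [298.375  41.375]
blue 1602 [230.5056  58.2097]
blue 44 [297.9318  64.7273]
blue 110 [406.9    245.2182]
blue 60 [415.5667 258.1833]
[250.7276 156.8948]
```

View pics/s5c.png

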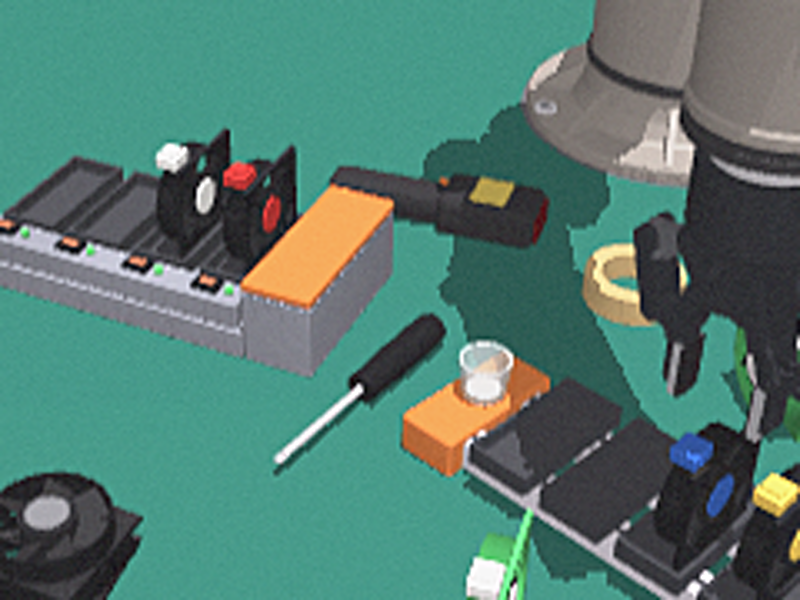

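White and red stand properly in bays 2 and 1. Now blue.

Call:
step_arm(
  targets=[
    [-0.0013,-0.0013,0.015,0,0.45],
    [-0.0013,-0.0013,0.0325,0,0.45],
    [-0.0013,-0.0013,0.0475,0,0.45],
    [-0.0013,-0.0013,0.0588,0,0.45],
    [-0.0013,-0.0013,0.0625,0,0.45],
  ],
)

```text
t: 16.85
position: [0.5501, 0.2663, 0.2458]
tcp_rot: [0.0, 0.995, -0.102, -0.001]
force: [-0.3, -0.4, 0.3]
grip_width: 0.0469
grip_force: 0.0
```

Call:
step_arm(
  targets=[
    [0,0,0,0,0.45],
    [0,0,0,0,0.6],
    [0,0,0,0,0.7],
    [0,0,0,0,0.8],
    [0,0,0,0,0.9],
  ],
)

```text
t: 17.27
position: [0.5507, 0.2667, 0.248]
tcp_rot: [-0.0, 0.995, -0.102, 0.001]
force: [-0.1, -0.6, 4.7]
grip_width: 0.0242
grip_force: 58.9
```

Call:
step_arm(
  targets=[
    [0,0,0,0,0.9],
    [0,0,0,0,0.9],
    [0,0,0,0,0.9],
  ],
)

```text
t: 17.52
position: [0.5507, 0.2667, 0.248]
tcp_rot: [-0.0, 0.995, -0.102, 0.001]
force: [-0.4, 0.1, 6.1]
grip_width: 0.0243
grip_force: 59.1
```

```bash
python3 -c "
from plan import *
c=cur()[0]
plan([(c[0],c[1],.375,c[3]),(.4785,-.2627,.375,9.7),(.4785,-.2627,.2485,9.7)],3.6)"
```

```text
t 17.52 at [  0.5507   0.2667   0.248  -11.7319] width 0.0243 F [-0.4  0.1  6.1]
-> (np.float64(0.5506985315672249), np.float64(0.266702578451936), 0.375, np.float64(-11.731919904727127)) calls 1
    0.0 0.0 -12.7 -0.0
-> (0.4785, -0.2627, 0.375, 9.7) calls 3
    1.23 17.77 -0.0 -7.1
    -0.99 17.78 -0.0 -7.1
    -3.19 17.52 -0.0 -7.1
-> (0.4785, -0.2627, 0.2485, 9.7) calls 1
    0.0 0.0 12.65 -0.0
```

Converted, -12.7 cm / 80 = -0.1588, -11 cm / 80 = -0.1375.

Call:
step_arm(
  targets=[
    [0,0,-0.0188,0,0.9],
    [0,0,-0.0563,0,0.9],
    [0,0,-0.1,0,0.9],
    [0,0,-0.1375,0,0.9],
    [0,0,-0.1588,0,0.9],
  ],
)

```text
t: 17.93
position: [0.5507, 0.2668, 0.378]
tcp_rot: [-0.001, 0.995, -0.102, 0.001]
force: [0.9, 0.4, -1.0]
grip_width: 0.024
grip_force: 58.5
```

Converted, 17.8 cm / 80 = 0.2225, 14 cm / 80 = 0.175, -7.1 degrees / 60 = -0.1183.

Call:
step_arm(
  targets=[
    [0.0025,0.0313,0,-0.0167,0.9],
    [0.005,0.075,0,-0.0417,0.9],
    [0.0088,0.125,0,-0.0667,0.9],
    [0.0125,0.175,0,-0.0933,0.9],
    [0.015,0.2225,0,-0.1183,0.9],
  ],
)

```text
t: 18.35
position: [0.5253, 0.0878, 0.3744]
tcp_rot: [0.0, 0.999, -0.04, 0.0]
force: [1.0, 0.1, -1.4]
grip_width: 0.0242
grip_force: 58.5
```

Converted, 17.8 cm / 80 = 0.2225, 14.2 cm / 80 = 0.1775, -1.4 degrees / 60 = -0.0233.

Call:
step_arm(
  targets=[
    [-0.0025,0.045,0,-0.0233,0.9],
    [-0.005,0.09,0,-0.0467,0.9],
    [-0.0075,0.1338,0,-0.07,0.9],
    [-0.01,0.1775,0,-0.0933,0.9],
    [-0.0125,0.2225,0,-0.1183,0.9],
  ],
)

```text
t: 18.77
position: [0.5009, -0.0884, 0.3745]
tcp_rot: [-0.0, 1.0, 0.022, 0.0]
force: [0.5, 1.2, 0.1]
grip_width: 0.0246
grip_force: 58.4
```

Converted, 17.5 cm / 80 = 0.2188, 15.5 cm / 80 = 0.1938, -7.1 degrees / 60 = -0.1183.

Call:
step_arm(
  targets=[
    [-0.0088,0.05,0,-0.03,0.9],
    [-0.0175,0.1,0,-0.0567,0.9],
    [-0.0275,0.15,0,-0.0833,0.9],
    [-0.035,0.1938,0,-0.105,0.9],
    [-0.04,0.2188,0,-0.1183,0.9],
  ],
)

```text
t: 19.18
position: [0.4757, -0.2672, 0.3744]
tcp_rot: [0.001, 0.997, 0.082, -0.0]
force: [-0.0, -0.8, -1.4]
grip_width: 0.0242
grip_force: 58.5
```

Converted, 9 cm / 80 = 0.1125, 8 cm / 80 = 0.1.

Call:
step_arm(
  targets=[
    [0,0,0.0063,0,0.9],
    [0,0,0.0313,0,0.9],
    [0,0,0.0688,0,0.9],
    [0,0,0.1,0,0.9],
    [0,0,0.1125,0,0.9],
  ],
)

```text
t: 19.6
position: [0.4763, -0.2624, 0.2814]
tcp_rot: [-0.001, 0.997, 0.084, -0.002]
force: [-0.5, 0.3, -1.3]
grip_width: 0.0244
grip_force: 58.6
```

Call:
step_arm(
  targets=[
    [0,0,0,0,0.9],
    [0,0,0,0,0.9],
    [0,0,0,0,0.9],
  ],
)

```text
t: 19.85
position: [0.4778, -0.2631, 0.2856]
tcp_rot: [0.0, 0.997, 0.083, 0.001]
force: [0.9, 0.2, -0.8]
grip_width: 0.0248
grip_force: 58.6
```

```bash
python3 -c "
from plan import *
plan([(.4785,-.2627,.249,9.7)],3.6)"
```

```text
t 19.85 at [ 0.4778 -0.2631  0.2856  9.5768] width 0.0248 F [ 0.9  0.2 -0.8]
-> (0.4785, -0.2627, 0.249, 9.7) calls 1
    0.08 -0.03 3.66 -0.1
```

Converted, 3.3 cm / 80 = 0.0413, 3.1 cm / 80 = 0.0388.

Call:
step_arm(
  targets=[
    [0.0013,0,0.01,0,0.9],
    [0.0013,0,0.0213,0,0.9],
    [0.0013,0,0.0325,0,0.9],
    [0.0013,0,0.0388,0,0.9],
    [0.0013,0,0.0413,0,0.9],
  ],
)

```text
t: 20.27
position: [0.4779, -0.2627, 0.25]
tcp_rot: [-0.0, 0.997, 0.083, -0.001]
force: [0.4, 0.2, -1.4]
grip_width: 0.0246
grip_force: 58.6
```

Call:
step_arm(
  targets=[
    [0,0,0.0013,0,0.9],
    [0,0,0.0025,0,0.9],
    [0,0,0.0038,0,0.9],
    [0,0,0.0044,0,0.9],
    [0,0,0.0044,0,0.9],
  ],
)

```text
t: 20.68
position: [0.4783, -0.2629, 0.248]
tcp_rot: [0.0, 0.997, 0.083, 0.0]
force: [-1.2, 0.2, 0.9]
grip_width: 0.0242
grip_force: 58.8
```

Call:
step_arm(
  targets=[
    [0,0,0,0,0.65],
    [0,0,0,0,0.6],
    [0,0,0,0,0.55],
    [0,0,0,0,0.5],
    [0,0,0,0,0.5],
  ],
)

```text
t: 21.1
position: [0.4782, -0.2629, 0.2477]
tcp_rot: [-0.0, 0.997, 0.083, 0.0]
force: [0.0, -0.5, 0.7]
grip_width: 0.0427
grip_force: 0.0
```

Converted, -12 cm / 80 = -0.15, -9.5 cm / 80 = -0.1188.

Call:
step_arm(
  targets=[
    [0,0,-0.01,0,0.5],
    [0,0,-0.0375,0,0.5],
    [0,0,-0.075,0,0.5],
    [0,0,-0.1188,0,0.5],
    [0,0,-0.15,0,0.5],
  ],
)

```text
t: 21.52
position: [0.4783, -0.2629, 0.3709]
tcp_rot: [0.0, 0.997, 0.083, 0.001]
force: [1.0, -0.3, 0.9]
grip_width: 0.0424
grip_force: 0.0
```

```bash
python3 -c "
from plan import *
plan([(.558,.3202,.37,-11.7),(.558,.3202,.2485,-11.7)],4)"
```

```text
t 21.52 at [ 0.4783 -0.2629  0.3709  9.5739] width 0.0424 F [ 1.  -0.3  0.9]
-> (0.558, 0.3202, 0.37, -11.7) calls 3
    5.85 -18.72 0.03 7.1
    3.5 -19.3 0.03 7.1
    1.09 -19.59 0.03 7.1
-> (0.558, 0.3202, 0.2485, -11.7) calls 1
    0.0 0.0 12.15 -0.0
```

Converted, -18.7 cm / 80 = -0.2338, -3.5 cm / 80 = -0.0438, 7.1 degrees / 60 = 0.1183.

Call:
step_arm(
  targets=[
    [0.0138,-0.0438,0,0.0233,0.45],
    [0.0288,-0.0913,0,0.0467,0.45],
    [0.0438,-0.1388,0,0.07,0.45],
    [0.0588,-0.1863,0,0.0933,0.45],
    [0.0738,-0.2338,0,0.1183,0.45],
  ],
)

```text
t: 21.93
position: [0.505, -0.0669, 0.3686]
tcp_rot: [0.0, 1.0, 0.021, 0.0]
force: [1.6, 0.1, -0.3]
grip_width: 0.0468
grip_force: 0.0
```

Converted, -19.3 cm / 80 = -0.2413, -15.5 cm / 80 = -0.1938, 7.1 degrees / 60 = 0.1183.

Call:
step_arm(
  targets=[
    [0.0088,-0.0488,0,0.0233,0.45],
    [0.0175,-0.0975,0,0.0467,0.45],
    [0.0263,-0.145,0,0.07,0.45],
    [0.035,-0.1938,0,0.0933,0.45],
    [0.0438,-0.2413,0,0.1183,0.45],
  ],
)

```text
t: 22.35
position: [0.5317, 0.1277, 0.3685]
tcp_rot: [-0.0, 0.999, -0.041, 0.0]
force: [0.8, -0.2, 0.6]
grip_width: 0.0468
grip_force: 0.0
```

Converted, -18.3 cm / 80 = -0.2288, -15.5 cm / 80 = -0.1938, 6.8 degrees / 60 = 0.1133.

Call:
step_arm(
  targets=[
    [0.0025,-0.05,0,0.025,0.45],
    [0.0063,-0.1,0,0.05,0.45],
    [0.0088,-0.15,0,0.075,0.45],
    [0.0113,-0.1938,0,0.0967,0.45],
    [0.0125,-0.2288,0,0.1133,0.45],
  ],
)

```text
t: 22.77
position: [0.5563, 0.3104, 0.3684]
tcp_rot: [-0.0, 0.995, -0.099, 0.0]
force: [0.0, -0.1, 0.2]
grip_width: 0.0469
grip_force: 0.0
```

Converted, 7 cm / 80 = 0.0875, 6.5 cm / 80 = 0.0813, 0.3 degrees / 60 = 0.005.

Call:
step_arm(
  targets=[
    [0.0013,-0.0163,0,0.005,0.45],
    [0.0013,-0.0163,0.025,0.005,0.45],
    [0.0013,-0.0163,0.0563,0.005,0.45],
    [0.0013,-0.0163,0.0813,0.005,0.45],
    [0.0013,-0.0163,0.0875,0.005,0.45],
  ],
)

```text
t: 23.18
position: [0.5596, 0.3188, 0.295]
tcp_rot: [0.001, 0.995, -0.102, -0.001]
force: [-1.4, -0.3, -0.3]
grip_width: 0.0467
grip_force: 0.0
```

Call:
step_arm(
  targets=[
    [0,0,0,0,0.45],
    [0,0,0,0,0.45],
    [0,0,0,0,0.45],
  ],
)

```text
t: 23.43
position: [0.5607, 0.3199, 0.2994]
tcp_rot: [-0.001, 0.995, -0.102, 0.001]
force: [1.0, 0.5, 0.5]
grip_width: 0.0468
grip_force: 0.0
```

```bash
python3 -c "
from seg import *
from plan import *
plan([(.558,.3202,.2485,-11.7)])
im=snap('scene','s6.png')
for k in('red','white','blue','yellow'):
  for a,c,m in blobs(masks(im)[k],8): 
    if 200<c[0]<300 and 140<c[1]<200 or k=='yellow': print(k,a,c)
print(proj('scene',(.4783+.0256,-.2629+.0044,.1135)))
"
```

```text
t 23.43 at [  0.5607   0.3199   0.2994 -11.7492] width 0.0468 F [1.  0.5 0.5]
-> (0.558, 0.3202, 0.2485, -11.7) calls 1
    -0.27 0.02 5.09 -0.0
red 64 [271.375  162.4219]
red 43 [280.9767 173.6279]
white 54 [250.9815 156.6296]
white 42 [260.9762 168.3095]
white 323 [230.0712 187.8576]
blue 62 [230.629  152.0323]
blue 50 [241.36 163.04]
yellow 76 [347.1579 167.3947]
yellow 14 [130.3571 257.5   ]
yellow 79 [432.3797 258.6076]
yellow 8 [116.5   267.125]
yellow 46 [440.413  271.6087]
yellow 17 [ 98.0588 272.8824]
yellow 16 [105.875  272.4375]
[230.5505 151.7503]
```

Converted, 5 cm / 80 = 0.0625, 4.7 cm / 80 = 0.0588.

Call:
step_arm(
  targets=[
    [-0.0025,0,0.015,0,0.45],
    [-0.0038,0,0.0325,0,0.45],
    [-0.0038,0,0.0475,0,0.45],
    [-0.0038,0,0.0588,0,0.45],
    [-0.0038,0,0.0625,0,0.45],
  ],
)

```text
t: 23.9
position: [0.557, 0.3201, 0.2461]
tcp_rot: [0.001, 0.995, -0.102, -0.001]
force: [0.0, -0.2, -0.8]
grip_width: 0.047
grip_force: 0.0
```

Call:
step_arm(
  targets=[
    [0,0,0,0,0.45],
    [0,0,0,0,0.6],
    [0,0,0,0,0.7],
    [0,0,0,0,0.8],
    [0,0,0,0,0.9],
  ],
)

```text
t: 24.32
position: [0.5575, 0.3206, 0.2484]
tcp_rot: [-0.0, 0.995, -0.102, 0.0]
force: [0.6, 0.3, 4.0]
grip_width: 0.0245
grip_force: 59.1
```

Call:
step_arm(
  targets=[
    [0,0,0,0,0.9],
    [0,0,0,0,0.9],
    [0,0,0,0,0.9],
  ],
)

```text
t: 24.57
position: [0.5575, 0.3206, 0.2484]
tcp_rot: [-0.0, 0.995, -0.102, 0.0]
force: [-0.6, -1.2, 6.2]
grip_width: 0.0241
grip_force: 59.5
```

```bash
python3 -c "
from plan import *
c=cur()[0]
plan([(c[0],c[1],.375,c[3]),(.4885,-.3215,.375,9.7)],3.6)"
```

```text
t 24.57 at [  0.5575   0.3206   0.2484 -11.732 ] width 0.0241 F [-0.6 -1.2  6.2]
-> (np.float64(0.5575325710520163), np.float64(0.32056726207398334), 0.375, np.float64(-11.731978910390971)) calls 1
    0.0 0.0 -12.66 -0.0
-> (0.4885, -0.3215, 0.375, 9.7) calls 4
    1.57 16.07 -0.0 -5.4
    0.07 16.14 -0.0 -5.4
    -1.44 16.08 -0.0 -5.4
    -2.94 15.87 -0.0 -5.4
```

Converted, -12.7 cm / 80 = -0.1588, -11 cm / 80 = -0.1375.

Call:
step_arm(
  targets=[
    [0,0,-0.0188,0,0.9],
    [0,0,-0.0563,0,0.9],
    [0,0,-0.1,0,0.9],
    [0,0,-0.1375,0,0.9],
    [0,0,-0.1588,0,0.9],
  ],
)

```text
t: 24.98
position: [0.5575, 0.3207, 0.3784]
tcp_rot: [-0.001, 0.995, -0.102, 0.001]
force: [0.4, 0.9, -2.0]
grip_width: 0.0242
grip_force: 59.0
```

Converted, 16.1 cm / 80 = 0.2013, 12.5 cm / 80 = 0.1563, -5.4 degrees / 60 = -0.09.

Call:
step_arm(
  targets=[
    [0.0025,0.0275,0,-0.0133,0.9],
    [0.0063,0.0688,0,-0.03,0.9],
    [0.0113,0.1125,0,-0.05,0.9],
    [0.015,0.1563,0,-0.07,0.9],
    [0.02,0.2013,0,-0.09,0.9],
  ],
)

```text
t: 25.4
position: [0.5395, 0.1582, 0.3747]
tcp_rot: [0.0, 0.999, -0.054, -0.0]
force: [1.2, 0.4, -1.7]
grip_width: 0.0239
grip_force: 59.1
```

Converted, 16.1 cm / 80 = 0.2013, 12.9 cm / 80 = 0.1613, -5.4 degrees / 60 = -0.09.

Call:
step_arm(
  targets=[
    [0,0.04,0,-0.0183,0.9],
    [0,0.08,0,-0.0367,0.9],
    [0,0.12,0,-0.0533,0.9],
    [0.0013,0.1613,0,-0.0717,0.9],
    [0.0013,0.2013,0,-0.09,0.9],
  ],
)

```text
t: 25.82
position: [0.5229, -0.0023, 0.3748]
tcp_rot: [0.0, 1.0, -0.008, 0.0]
force: [0.4, -0.3, -0.6]
grip_width: 0.0243
grip_force: 59.1
```

Converted, 16.1 cm / 80 = 0.2013, 12.9 cm / 80 = 0.1613, -5.4 degrees / 60 = -0.09.

Call:
step_arm(
  targets=[
    [-0.0038,0.04,0,-0.0183,0.9],
    [-0.0075,0.08,0,-0.0367,0.9],
    [-0.0113,0.12,0,-0.0533,0.9],
    [-0.015,0.1613,0,-0.0717,0.9],
    [-0.0175,0.2013,0,-0.09,0.9],
  ],
)

```text
t: 26.23
position: [0.5061, -0.163, 0.3749]
tcp_rot: [0.0, 0.999, 0.039, -0.0]
force: [0.7, 0.7, -0.7]
grip_width: 0.0243
grip_force: 59.1
```

Converted, 15.9 cm / 80 = 0.1988, 14 cm / 80 = 0.175, -5.4 degrees / 60 = -0.09.

Call:
step_arm(
  targets=[
    [-0.0088,0.045,0,-0.0217,0.9],
    [-0.0163,0.09,0,-0.0433,0.9],
    [-0.025,0.135,0,-0.0633,0.9],
    [-0.0325,0.175,0,-0.08,0.9],
    [-0.0363,0.1988,0,-0.09,0.9],
  ],
)

```text
t: 26.65
position: [0.4889, -0.3259, 0.3746]
tcp_rot: [0.0, 0.996, 0.085, -0.0]
force: [-0.9, 0.1, -0.4]
grip_width: 0.0242
grip_force: 59.1
```

Call:
step_arm(
  targets=[
    [0,0,0.0063,0,0.9],
    [0,0,0.0313,0,0.9],
    [0,0,0.0688,0,0.9],
    [0,0,0.1,0,0.9],
    [0,0,0.1125,0,0.9],
  ],
)

```text
t: 27.07
position: [0.4894, -0.3212, 0.2815]
tcp_rot: [-0.001, 0.996, 0.086, -0.002]
force: [-0.6, -0.2, -1.3]
grip_width: 0.0244
grip_force: 59.2
```

Call:
step_arm(
  targets=[
    [0,0,0,0,0.9],
    [0,0,0,0,0.9],
    [0,0,0,0,0.9],
  ],
)

```text
t: 27.32
position: [0.4909, -0.3223, 0.2862]
tcp_rot: [0.0, 0.996, 0.086, 0.001]
force: [0.2, 0.0, -0.1]
grip_width: 0.024
grip_force: 59.2
```

```bash
python3 -c "
from plan import *
plan([(.4885,-.3215,.249,9.7)],3.6)"
```

```text
t 27.32 at [ 0.4909 -0.3223  0.2862  9.8782] width 0.024 F [ 0.2  0.  -0.1]
-> (0.4885, -0.3215, 0.249, 9.7) calls 1
    -0.22 -0.12 3.72 0.2
```

Converted, 3.3 cm / 80 = 0.0413, 3.1 cm / 80 = 0.0388.

Call:
step_arm(
  targets=[
    [-0.0025,-0.0013,0.01,0,0.9],
    [-0.0025,-0.0013,0.0213,0,0.9],
    [-0.0025,-0.0013,0.0325,0,0.9],
    [-0.0025,-0.0013,0.0388,0,0.9],
    [-0.0025,-0.0013,0.0413,0,0.9],
  ],
)

```text
t: 27.73
position: [0.4879, -0.3213, 0.2504]
tcp_rot: [-0.0, 0.996, 0.086, -0.001]
force: [-0.7, -0.3, -1.2]
grip_width: 0.0242
grip_force: 59.2
```

Converted, 0.4 cm / 80 = 0.005, 0.3 cm / 80 = 0.0038.

Call:
step_arm(
  targets=[
    [0,0,0.0013,0,0.9],
    [0,0,0.0025,0,0.9],
    [0,0,0.0038,0,0.9],
    [0,0,0.005,0,0.9],
    [0,0,0.005,0,0.9],
  ],
)

```text
t: 28.15
position: [0.4884, -0.3216, 0.2484]
tcp_rot: [0.0, 0.996, 0.086, 0.0]
force: [-3.6, 0.5, 6.3]
grip_width: 0.0243
grip_force: 60.1
```

Call:
step_arm(
  targets=[
    [0,0,0,0,0.65],
    [0,0,0,0,0.6],
    [0,0,0,0,0.55],
    [0,0,0,0,0.5],
    [0,0,0,0,0.5],
  ],
)

```text
t: 28.57
position: [0.4882, -0.3215, 0.2477]
tcp_rot: [-0.0, 0.996, 0.086, 0.0]
force: [-1.2, 0.2, 0.2]
grip_width: 0.0427
grip_force: 0.0
```

Converted, -13 cm / 80 = -0.1625, -9.5 cm / 80 = -0.1188.

Call:
step_arm(
  targets=[
    [0,0,-0.01,0,0.5],
    [0,0,-0.0375,0,0.5],
    [0,0,-0.075,0,0.5],
    [0,0,-0.1188,0,0.5],
    [0,0,-0.1625,0,0.5],
  ],
)

```text
t: 28.98
position: [0.4879, -0.3213, 0.3795]
tcp_rot: [-0.0, 0.996, 0.086, -0.0]
force: [1.0, 0.2, 0.5]
grip_width: 0.0425
grip_force: 0.0
```

Converted, -20 cm / 80 = -0.25, -16 cm / 80 = -0.2.

Call:
step_arm(
  targets=[
    [0,-0.05,0,0,0.5],
    [0,-0.1,0,0,0.5],
    [0,-0.15,0,0,0.5],
    [0,-0.2,0,0,0.5],
    [0,-0.25,0,0,0.5],
  ],
)

```text
t: 29.4
position: [0.4531, -0.1228, 0.3784]
tcp_rot: [0.0, 0.996, 0.086, 0.0]
force: [1.3, 0.3, -0.5]
grip_width: 0.0428
grip_force: 0.0
```

Converted, -18 cm / 80 = -0.225, -16 cm / 80 = -0.2.

Call:
step_arm(
  targets=[
    [0,-0.05,0,0,0.5],
    [0,-0.1,0,0,0.5],
    [0,-0.15,0,0,0.5],
    [0,-0.2,0,0,0.5],
    [0,-0.225,0,0,0.5],
  ],
)

```text
t: 29.82
position: [0.4218, 0.0569, 0.3786]
tcp_rot: [-0.0, 0.996, 0.088, 0.001]
force: [0.4, -0.6, -0.2]
grip_width: 0.0431
grip_force: 0.0
```

```bash
python3 -c "
from seg import *
im=snap('scene','s7.png');i2=snap('top','t7.png')
for n,i in(('scene',im),('top',i2)):
 for k in('red','white','blue','yellow'):
  for a,c,m in blobs(masks(i)[k],8): 
    if n=='scene' and 200<c[0]<300 and 130<c[1]<200 or n=='top' and 350<c[0]<480 and 150<c[1]<260: print(n,k,a,c)
for x,y in((.4592,-.1462),(.4686,-.204),(.4783,-.2629),(.4885,-.3215)):
  for n in('scene','top'):print(proj(n,(x+.0256,y+.0044,.1135 if n=='scene' else .119)))
a=np.vstack([cv2.resize(im[130:220,180:330],(750,450)),]);b=cv2.resize(i2[180:250,350:480],(750,404));
cv2.imwrite('pics/s7c.png',cv2.resize(np.vstack([a,b]),(520,592))[...,::-1])
"
```

```text
scene red 64 [271.3281 162.3594]
scene red 43 [280.9767 173.6279]
scene white 54 [250.9815 156.6296]
scene white 42 [260.9762 168.3095]
scene white 325 [230.0615 187.8123]
scene white 9 [214.     192.7778]
scene blue 66 [230.5    151.9091]
scene blue 49 [241.3061 163.0204]
scene yellow 39 [211.0256 146.7692]
scene yellow 48 [222.3125 158.4167]
top red 59 [389.6441 209.1525]
top red 17 [384.9412 220.2353]
top white 9 [419.7778 183.6667]
top white 48 [413.8542 187.6458]
top white 98 [393.9082 190.5   ]
top white 28 [376.5357 192.6429]
top white 9 [426.6667 193.5556]
top white 88 [420.2273 217.9545]
top white 82 [379.7805 206.561 ]
top white 74 [398.4054 220.8108]
top white 52 [412.3462 206.2308]
top white 23 [441.5652 214.7826]
top white 16 [379.9375 236.8125]
top blue 63 [434.9683 202.3016]
top blue 23 [428.8696 213.913 ]
top yellow 61 [457.7705 198.8033]
top yellow 23 [450.9565 211.3043]
[271.1976 162.1418]
[390.1525 208.5986]
[250.7276 156.8948]
[412.7159 205.4677]
[230.5505 151.7503]
[435.7505 202.2245]
[211.003  146.8888]
[458.7077 198.7796]
```

View pics/s7c.png

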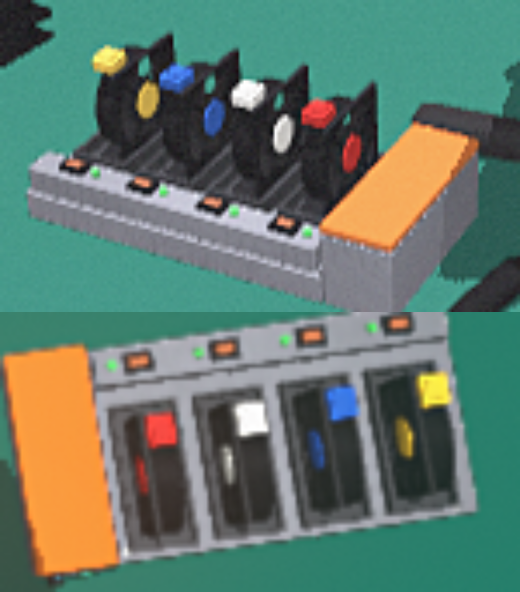

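All four stand square and centred in their bays: red, white, blue, yellow from the controller.

```bash
python3 -c "
from bench import robot
print(robot.sign_off())"
```

```text
the job is handed in; nothing more can be done
None
```

The job is handed in: red, white, blue and yellow stand upright and released in bays 1 to 4 counted from the controller, and both cameras showed each within about 3 mm of its target before sign-off; no verdict was returned.

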